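# Zero the scale and hold the sieve over the mixing bowl

### The job

We are about to weigh flour through the sieve: press the zero key on the kitchen scale all the way down and let it up again, then lift the large sieve off the white basin and hold it level, centred over the mixing bowl on the scale, its rim about 10 cm above the bowl's rim, with the handle pointing straight away from the scale's display so that I can read it while I tip the flour in. Don't touch the bowl with the sieve, leave everything else standing where it is, and finish still holding the sieve steady there.

Things in the scene. Friction and masses are not known exactly. Their poses are not given: they have to be found in the camera images.
- sieve: the larger of two round wire sieves, steel, 0.2 kg; its rim (166 mm across, 4 thick) lies on the white basin's rim, the basket (132 across) hangs 55 mm below it, inside. Lift straight up. Origin: centre of the rim's underside, at the start 85 mm above the worktop; x along the handle, away from the basket; z up. Black grip 103 to 218 mm from the origin, 16 wide, 14 high; small ear at its other side
- sieve_grip (a point): where to grip the sieve: on the axis of its black handle, 145 mm from the basket's centre, mid-height of the handle (89 mm above the work surface at the start)
- scale: flat white kitchen scale, square steel platform, fixed. Origin: on the worktop under the platform's centre; x points to the panel with display and zero key, roughly to the robot's right. Reaches 85 mm behind and 175 mm ahead of the origin, 180 wide, 18 high; platform top 22 mm above the worktop; display (dark window) centred 133 mm ahead
- tare (a joint): travel of the scale's zero key: 0 up, 0.004 m fully down; a spring pushes it up with 1 N at the top and 5 N fully down
- tare_top (a point): centre of the top of the zero key, the round dark rubber key (24 mm across, its top 24 mm above the work surface) on the scale's panel beside the display; press it straight down. The mixing bowl's rim passes about 60 mm from it, 92 mm above the work surface
- mixing_bowl: steel mixing bowl, 206 mm across the rim, 70 mm high, 0.45 kg, standing loose on the scale's platform. Origin: centre of its underside, 22 mm above the work surface
- mixing_bowl_rim (a point): centre of the mixing bowl's mouth, at rim height, 70 mm above its underside (92 mm above the work surface); z up
- basin: white ceramic basin, 162 mm across the rim, 85 mm high, loose, 0.6 kg; the sieve rests on it at the start. Origin: centre of its underside
- mug: white mug 76 mm across, 90 mm high, with the tea strainer on top. Origin: centre of its underside
- tea_strainer: the small sieve (86 mm across the rim, handle reaching 120 mm from its centre) resting on the mug; same look as the large one. Origin: centre of its rim's underside
- canister: white ceramic canister with a cork lid, 104 mm across, 139 mm high. Origin: centre of its underside
- jug: small steel jug with a handle, 84 mm across, 85 mm high. Origin: centre of its underside
- ramekin: terracotta ramekin, 84 mm across, 45 mm high. Origin: centre of its underside
- spice_jar: amber glass spice jar, 46 mm across, 95 mm high. Origin: centre of its underside
- spoon: wooden spoon, 270 mm long, lying flat. Origin: near its middle, on the work surface

How it is judged (in metres and radians):
On the way, in this order (a step that is already met when the one before it is completed fails the run):
1. the scale's zero key is pressed down (3 mm or more of its 4 mm) (value of joint tare above 0.003 m), for 0.1 s.
2. the key is up again and the gripper has lifted the large sieve clear of the basin (value of joint tare below 0.001 m and contact force between the fingers and sieve above 3 N and height (world z) of sieve above 0.12 m and contact force between sieve and basin below 0.2 N), for 0.2 s.
At the end, for the whole second after the job is handed in: Gripper alone holds the large sieve still, level (8 deg), within 25 mm of the bowl's centre, its rim 75 to 125 mm above the bowl's rim, handle away from the display (25 deg), touching neither bowl nor basin; zero key up; mixing bowl upright on the scale, basin upright (horizontal distance between sieve and mixing_bowl_rim below 0.025 m and z of sieve in the frame of mixing_bowl_rim between 0.075 and 0.125 m and angle between sieve's own z axis and vertical below 0.14 rad and angle between the x axis of sieve and the x axis of scale, either way round below 0.44 rad and x of sieve_grip in the frame of scale below -0.05 m and contact force between the fingers and sieve above 3 N and linear speed of sieve below 0.02 m/s and angular speed of sieve below 0.15 rad/s and contact force between sieve and mixing_bowl below 0.2 N and contact force between sieve and basin below 0.2 N and contact force between mixing_bowl and scale above 1 N and horizontal distance between mixing_bowl and scale below 0.03 m and angle between each of mixing_bowl, basin's own z axis and vertical below 0.08 rad and value of joint tare below 0.001 m); the arm keeps its last pose, push and grip.
It fails at once if the sieve touches the mixing bowl (contact force between sieve and mixing_bowl above 0.5 N).
It fails at once if the mixing bowl is shifted by more than 15 mm (distance of mixing_bowl from where it was at the start of the episode above 0.015 m).
It fails at once if the basin is shifted by more than 30 mm (distance of basin from where it was at the start of the episode above 0.03 m).
It fails at once if one of the other things is shifted by more than 20 mm (distance of any of mug, tea_strainer, canister, jug, ramekin, spice_jar, spoon from where it was at the start of the episode above 0.02 m).
It also fails if it takes over 48 s, if anything falls off the work surface, if the arm or the gripper's body presses on something with over 40 N, if the wrist force passes 120 N, or if a joint passes its speed limit or range.

### The arm

A 7-joint arm with a two-finger parallel gripper is mounted at the origin on the work surface. World frame = base frame: x ahead of the robot, y to its left, z up, the work surface at z = 0. Lengths are in m, angles in degrees, forces in N, time in s.
With the tool pointing down it reaches from about 0.425 to 0.825 m from the base axis. Payload 3.6 kg.
Tool frame: the origin (TCP) lies on the centre line of the jaws, within the pads' length; the fingertips stand 11 mm ahead of it and the grasp point (between the pads) lies 8 mm behind it; z points along the fingers, y is the direction in which the jaws open and shut (so a half turn about z gives the same grasp; the last joint's range is limited). The gripper opens to 93 mm and grips with 3 to 60 N. Pads are 15 mm wide; open, the fingers measure 128 mm over their backs; the gripper's body (75 mm by 188 mm) begins 65 mm behind the grasp point.
Start: joints at [74.284, 35.231, -0.722, 81.555, 0.464, 63.22, -2.315], TCP at [0.159, -0.63, 0.23] pointing down, gripper open.
Joint ranges: [-178.69, 178.69], [-17.37, 117.87], [-77.05, 75.6], [15.02, 138.74], [-78.02, 258.01], [0.78, 113.62], [-162.83, 162.83]. Speed limits (degrees/s): [159.86, 159.86, 180, 180, 180, 180, 180].

### API

Orientations are given as [roll, pitch, yaw] about the fixed x, y, z axes, in that order (R = Rz(yaw) Ry(pitch) Rx(roll)).
In Python, from station import bot, eyes gives the robot as it stands. The module is installed in compiled form; this text tells all that it offers.
- The arm moves only by the tool apply_moves, never from a script. Its argument "deltas" is a list of rows, each an object of numbers: "x", "y", "z": the shift along the tool's x, y, z in m; "wx", "wy", "wz": the turn, a rotation vector about the tool's x, y, z in rad. In form: [{"x": .., "y": .., "z": .., "wx": .., "wy": .., "wz": ..}, ...]. A call has 1 to 5 rows; each row shifts and turns the pose as measured when the row begins, along the tool's axes as they then stand; what a row does not reach is not made up. A row lasts 1/8 s, in which the tool goes at most 62.5 mm and 10.7 degrees, less where a joint would pass 70% of its speed; a pose out of reach is approached as far as the arm can. A call with a gripper value outside its range is refused whole. "hand" is the finger opening in m, from 0 to 0.093, set as the call begins (left out, the last holds). The fingers move at their own pace and stop on an object; "grip_force" is the grip in N (left out, the last holds). Time passes only in rows, so rows that do not move let the fingers close. It gives the time, the measured TCP pose, the force and the opening at its end, in the units of the state.
- bot.sense(): the state, without advancing time (a new reading comes with each control period).
- eyes.camera(name): name is "scene" or "top" or "wrist"; returns (picture, depth): 480x640x3 uint8, red, green, blue; 480x640 float32, m along the optical axis (not along the pixel's ray), 0 where there is no reading.
- eyes.get_calibration(name): a dict with "K" (3x3 intrinsics, pixels), "R" (3x3) and "t" (3): a world point X has camera coordinates R X + t; the wrist camera has in their place "tool_from_camera" (4x4, takes a point from camera to tool coordinates, whose origin is the TCP and whose axes are the flange's). Camera axes: x right, y down, z forward; pixel columns grow to the right and rows downward; lengths in m; the calibration is good to about 2 mm. A picture is of the moment at which its call begins: read the wrist's pose just before it. get_calibration takes no time and is no camera call.
- bot.close_job(): hands the job in, once; it reports no verdict.
The state is a dict: "clock": time; "q": joint angles; "joint_vel": joint speeds; "joint_efforts": joint torques, N m; "tcp_pos": TCP position; "ee_rot": TCP orientation; "ft_force": force on the tool from outside, world axes, zero at the start; "torque": the same for the moment, N m; "gripper_width": finger opening in m.
Only numpy, scipy, OpenCV 4.12 (cv2) and the standard library are available. Lean on these libraries where they do the work, as an engineer would, in place of code of your own. Each camera call takes 0.05 s, during which the arm holds its last target.

## Working session

There is one attempt and no reset: what is moved stays moved. The work goes in short steps, Python scripts to look and compute and a tool call to move; the robot and the scene stay as the last step left them, time stands still between calls to the robot, and variables do not carry over. Pictures are saved under pics/ and viewed, and the job is handed in when it is done.

Besides the shell and the picture viewer there is one more tool, called after "Request:" as name(argument=value, ...), one argument or row to a line, values as JSON. apply_moves: Moves the arm, as the interface text tells. Its arguments: {"type":"object","properties":{"deltas":{"type":"array"},"hand":{"type":"number"},"grip_force":{"type":"number"}},"required":["deltas"]}

```bash
mkdir -p pics
python3 - <<'E'
from station import bot, eyes
import cv2, numpy as np
s=bot.sense(); print(s)
for n in ("scene","top","wrist"):
    p,d=eyes.camera(n); cv2.imwrite(f"pics/{n}0.png",p[:,:,::-1]); np.savez(f"{n}0.npz",p=p,d=d)
    c=eyes.get_calibration(n); print(n,{k:np.round(v,4).tolist() for k,v in c.items()}, (d>0).mean())
E
```

```text
{'clock': 0.0, 'q': array([74.2832278 , 35.28950069, -0.72336424, 81.64015643,  0.4634512 ,
       63.21836744, -2.31446607]), 'joint_vel': array([-0.03484979,  0.05123832,  0.04769114, -0.00942567, -0.00169467,
       -0.15550355, -0.13728801]), 'joint_efforts': array([-1.57002187e-04, -4.58934009e+01,  2.08882936e-01, -1.65741330e+01,
       -6.11739443e-02,  2.05018173e-02,  2.42439073e-04]), 'tcp_pos': array([ 0.15926443, -0.62940785,  0.228485  ]), 'ee_rot': array([-1.79854832e+02,  1.18329369e-03,  1.42026433e+01]), 'ft_force': array([0.24637188, 0.29941056, 0.2929219 ]), 'torque': array([ 0.00519685, -0.02467448,  0.0165817 ]), 'gripper_width': 0.09328365851426279}
scene {'K': [[437.7423, 0.0, 309.5838], [0.0, 437.7423, 245.5018], [0.0, 0.0, 1.0]], 'R': [[-0.6437, 0.7653, -0.0016], [0.4168, 0.3489, -0.8394], [-0.6418, -0.541, -0.5435]], 't': [0.3824, -0.1201, 1.3457]} 0.99619140625
top {'K': [[554.0702, 0.0, 321.2824], [0.0, 554.0702, 243.603], [0.0, 0.0, 1.0]], 'R': [[0.0171, -0.9998, -0.0077], [-0.9979, -0.0166, -0.062], [0.0619, 0.0088, -0.998]], 't': [-0.0465, 0.5205, 1.244]} 0.996064453125
wrist {'K': [[401.5905, 0.0, 323.9517], [0.0, 401.5905, 236.8562], [0.0, 0.0, 1.0]], 'tool_from_camera': [[-0.0003, -0.9704, -0.2414, 0.0671], [1.0, -0.0003, -0.0003, -0.0004], [0.0002, -0.2414, 0.9704, -0.1564], [0.0, 0.0, 0.0, 1.0]]} 0.9959342447916667
```

View pics/top0.png

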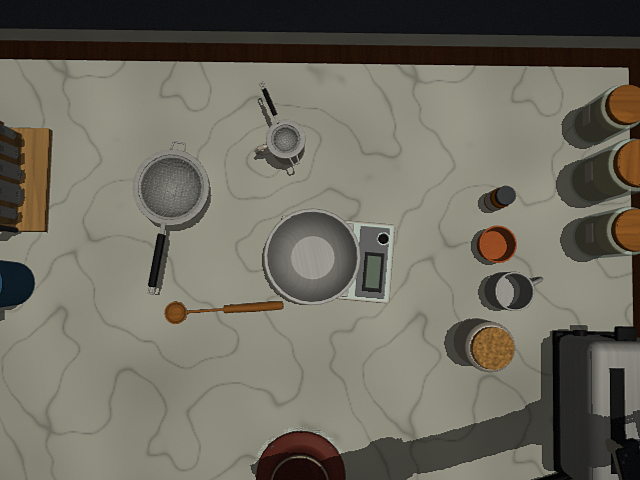

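View pics/scene0.png

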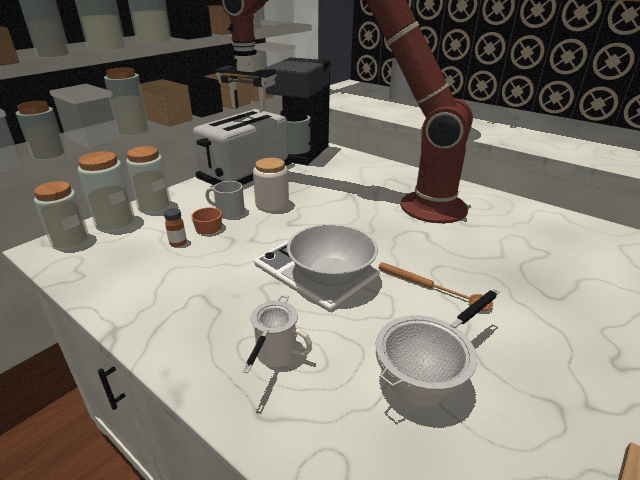

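The top view shows the sieve at about (172,188), its handle running to (155,292), the bowl at (311,257), the key at (383,238) and the display at (373,272). Next I'll measure them.

```bash
cat > h.py <<'E'
import numpy as np, cv2
from station import bot, eyes
from scipy.spatial.transform import Rotation as Ro
def ray(cal,uv,z):
    K,R,t=map(np.array,(cal["K"],cal["R"],cal["t"]))
    c=-R.T@t; d=R.T@np.linalg.inv(K)@np.r_[uv,1.0]
    return c+d*(z-c[2])/d[2]
def proj(cal,X):
    K,R,t=map(np.array,(cal["K"],cal["R"],cal["t"]))
    p=K@(R@np.array(X)+t); return p[:2]/p[2]
def wcal(s):
    cal=eyes.get_calibration("wrist"); T=np.eye(4)
    T[:3,:3]=Ro.from_euler("xyz",s["ee_rot"],degrees=True).as_matrix(); T[:3,3]=s["tcp_pos"]
    M=np.linalg.inv(T@cal["tool_from_camera"]); return dict(K=cal["K"],R=M[:3,:3],t=M[:3,3])
def cloud(cal,d):
    K,R,t=map(np.array,(cal["K"],cal["R"],cal["t"]))
    v,u=np.mgrid[:480,:640]; P=np.stack([(u-K[0,2])/K[0,0]*d,(v-K[1,2])/K[1,1]*d,d],-1)
    return (P-t)@R
E
python3 - <<'E'
from h import *
z=np.load("top0.npz"); p,d=z["p"],z["d"]; cal=eyes.get_calibration("top")
P=cloud(cal,d); g=p.max(-1).astype(int)
def circ(xy):
    A=np.c_[2*xy,np.ones(len(xy))]; s=np.linalg.lstsq(A,(xy**2).sum(1),rcond=None)[0]
    return s[:2],np.sqrt(s[2]+s[0]**2+s[1]**2)
# bowl & sieve rims: points near top height; hull outline
for nm,(u,v),zz,w in (("bowl",(311,257),.092,60),("sieve",(172,188),.089,46)):
    sub=np.zeros(d.shape,bool); sub[v-w:v+w,u-w:u+w]=1
    print(nm,"zmax pct",np.percentile(P[...,2][sub],[90,95,98,99]))
    m=(sub&(abs(P[...,2]-zz)<.008)); yy,xx=np.nonzero(m)
    W=P[yy,xx][:,:2]; c,r=circ(W); 
    for _ in range(5):
        k=abs(np.linalg.norm(W-c,axis=1)-r)<.008; c,r=circ(W[k])
    print(nm,c,r,k.sum(),len(W))
sub=np.zeros(d.shape,bool); sub[225:252,375:395]=1
m=(sub&(g<60)).astype(np.uint8); n,l,st,ce=cv2.connectedComponentsWithStats(m); print("key",st[1:],ce[1:])
i=1+np.argmax(st[1:,4]); print(ray(cal,ce[i],.024))
sub[:]=0; sub[235:292,145:168]=1
m=(sub&(g<60)&(P[...,2]>.05)); yy,xx=np.nonzero(m); 
W=np.array([ray(cal,(a,b),.094)[:2] for a,b in zip(xx,yy)])
c=W.mean(0); e=np.linalg.svd(W-c)[2][0]; print("handle",c,e,np.ptp((W-c)@e), np.median(P[m][:,2]))
# scale corners
cv2.imwrite("pics/topz.png",cv2.resize(p[200:320,250:410,::-1],None,fx=5,fy=5,interpolation=cv2.INTER_CUBIC))
E
```

```text
bowl zmax pct [0.0849057  0.09173018 0.0941084  0.09556289]
bowl [ 0.48945137 -0.01898146] 0.09778826201996556 1436 1436
sieve zmax pct [0.08874695 0.09043067 0.09195259 0.09316122]
sieve [0.63386748 0.28870175] 0.0752095216476285 1526 1950
key [[378 234  10  10  77]] [[382.81818182 238.35064935]]
[ 0.53495433 -0.17656947  0.024     ]
handle [0.47472911 0.31277828] [-0.9881721   0.15334893] 0.11272052141079061 0.09536957521886003
```

View pics/topz.png

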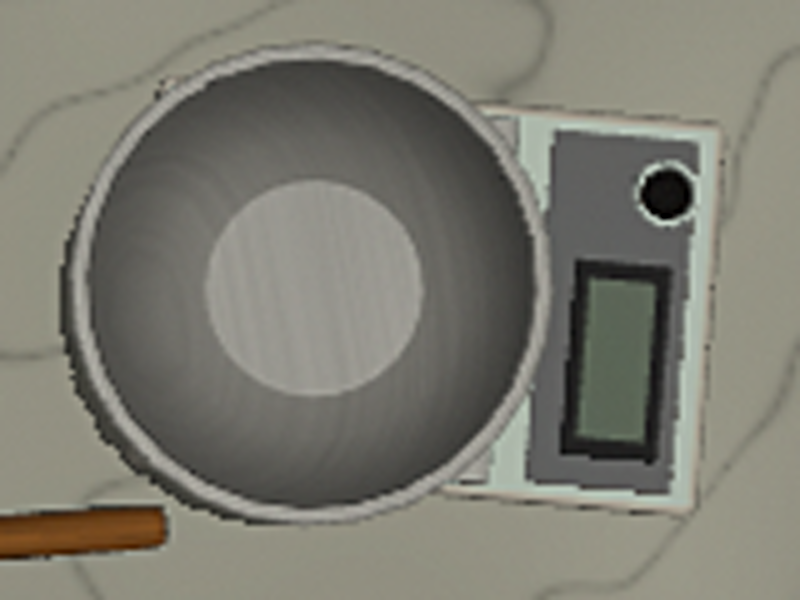

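View pics/wrist0.png

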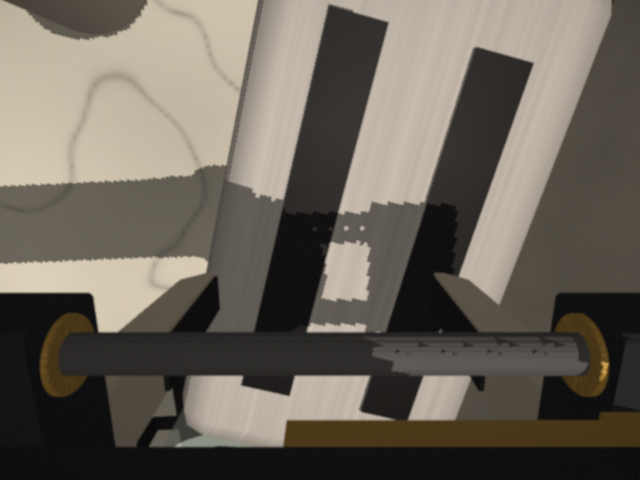

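Run:
```python
from h import *
z=np.load("top0.npz"); p,d=z["p"],z["d"]; cal=eyes.get_calibration("top")
P=cloud(cal,d)
vis=p[:,:,::-1].copy()
for nm,(u,v),zt,zr,w,lo in (("bowl",(311,257),.06,.092,56,0),("sieve",(172,188),.06,.087,50,0)):
    m=np.zeros(d.shape,np.uint8); m[v-w:v+w,u-w:u+w]=1
    m&=(P[...,2]>zt).astype(np.uint8)
    m=cv2.morphologyEx(m,cv2.MORPH_CLOSE,np.ones((9,9),np.uint8)); 
    k=cv2.getStructuringElement(cv2.MORPH_ELLIPSE,(31,31)); m=cv2.morphologyEx(m,cv2.MORPH_OPEN,k)
    cs,_=cv2.findContours(m,cv2.RETR_EXTERNAL,cv2.CHAIN_APPROX_NONE); c=max(cs,key=cv2.contourArea)
    W=np.array([ray(cal,q,zr)[:2] for q in c[:,0].astype(float)])
    A=np.c_[2*W,np.ones(len(W))]; s=np.linalg.lstsq(A,(W**2).sum(1),rcond=None)[0]
    for _ in range(4):
        r=np.sqrt(s[2]+s[0]**2+s[1]**2); e=np.linalg.norm(W-s[:2],axis=1)-r; kk=abs(e)<.003
        s=np.linalg.lstsq(A[kk],(W[kk]**2).sum(1),rcond=None)[0]
    print(nm,s[:2],r,kk.mean()); cv2.drawContours(vis,[c],-1,(0,0,255),1)
o=lambda a,b:np.array([250+a/5,200+b/5])-.4
a,b=ray(cal,o(720,125),.018),ray(cal,o(692,512),.018); e=(b-a)[:2];print(a,b,np.linalg.norm(e),"edge ang",np.degrees(np.arctan2(e[1],e[0])))
n=np.array([e[1],-e[0]])/np.linalg.norm(e); n=n if n[1]<0 else -n
print("xscale",n,np.degrees(np.arctan2(n[1],n[0])),"origin",(a+b)[:2]/2-.175*n)
# key by scene view
cs=eyes.get_calibration("scene"); p=np.load("scene0.npz")["p"]
print("key in scene",proj(cs,[.535,-.1766,.024]),"sieve",proj(cs,[.634,.289,.087]),"bowl",proj(cs,[.49,-.019,.092]))
cv2.imwrite("pics/v1.png",vis[100:340,100:420])
cv2.imwrite("pics/v2.png",cv2.resize(p[220:330,230:390,::-1],None,fx=5,fy=5))
```

```text
Traceback (most recent call last):
ValueError: max() iterable argument is empty
```

Request:
apply_moves(
  deltas=[
    {"z": -0.04},
    {"z": -0.04},
  ],
  hand=0,
)

```text
invalid input at $.deltas[0]: expected keys x, y, z, wx, wy, wz
```

```bash
cat > m.py <<'E'
from h import *
z=np.load("top0.npz"); p,d=z["p"],z["d"]; cal=eyes.get_calibration("top")
P=cloud(cal,d)
vis=p[:,:,::-1].copy()
for nm,(u,v),zt,zr,w,lo in (("bowl",(311,257),.06,.092,56,0),("sieve",(172,188),.06,.087,50,0)):
    m=np.zeros(d.shape,np.uint8); m[v-w:v+w,u-w:u+w]=1
    m&=(P[...,2]>zt).astype(np.uint8)
    cs,_=cv2.findContours(m,cv2.RETR_EXTERNAL,cv2.CHAIN_APPROX_NONE); m[:]=0; cv2.drawContours(m,[max(cs,key=lambda c:cv2.contourArea(cv2.convexHull(c)))],-1,1,-1)
    k=cv2.getStructuringElement(cv2.MORPH_ELLIPSE,(31,31)); m=cv2.morphologyEx(m,cv2.MORPH_OPEN,k)
    cs,_=cv2.findContours(m,cv2.RETR_EXTERNAL,cv2.CHAIN_APPROX_NONE); c=max(cs,key=cv2.contourArea)
    W=np.array([ray(cal,q,zr)[:2] for q in c[:,0].astype(float)])
    A=np.c_[2*W,np.ones(len(W))]; s=np.linalg.lstsq(A,(W**2).sum(1),rcond=None)[0]
    for _ in range(4):
        r=np.sqrt(s[2]+s[0]**2+s[1]**2); e=np.linalg.norm(W-s[:2],axis=1)-r; kk=abs(e)<.003
        s=np.linalg.lstsq(A[kk],(W[kk]**2).sum(1),rcond=None)[0]
    print(nm,s[:2],r,kk.mean()); cv2.drawContours(vis,[c],-1,(0,0,255),1)
o=lambda a,b:np.array([250+a/5,200+b/5])-.4
a,b=ray(cal,o(720,125),.018),ray(cal,o(692,512),.018); e=(b-a)[:2];print(a,b,np.linalg.norm(e),"edge ang",np.degrees(np.arctan2(e[1],e[0])))
n=np.array([e[1],-e[0]])/np.linalg.norm(e); n=n if n[1]<0 else -n
print("xscale",n,np.degrees(np.arctan2(n[1],n[0])),"origin",(a+b)[:2]/2-.175*n)
cs=eyes.get_calibration("scene"); p=np.load("scene0.npz")["p"]
print("key in scene",proj(cs,[.535,-.1766,.024]),"sieve",proj(cs,[.634,.289,.087]),"bowl",proj(cs,[.49,-.019,.092]))
cv2.imwrite("pics/v1.png",vis[100:340,100:420])
cv2.imwrite("pics/v2.png",cv2.resize(p[220:330,230:390,::-1],None,fx=5,fy=5))
E
python3 m.py
```

```text
bowl [ 0.48951673 -0.01887719] 0.10194721481806472 1.0
sieve [0.63492928 0.28938637] 0.08215429732842103 0.9953051643192489
[ 0.5671336  -0.20134501  0.018     ] [ 0.39179239 -0.19032391  0.018     ] 0.17568723043719428 edge ang 176.40339738846092
xscale [-0.06273134 -0.99803045] -93.59660261153913 origin [ 0.49044098 -0.02117913]
key in scene [270.38989823 254.04074429] sieve [425.90976237 347.90239057] bowl [332.69136631 245.6371737 ]
```

View pics/v2.png

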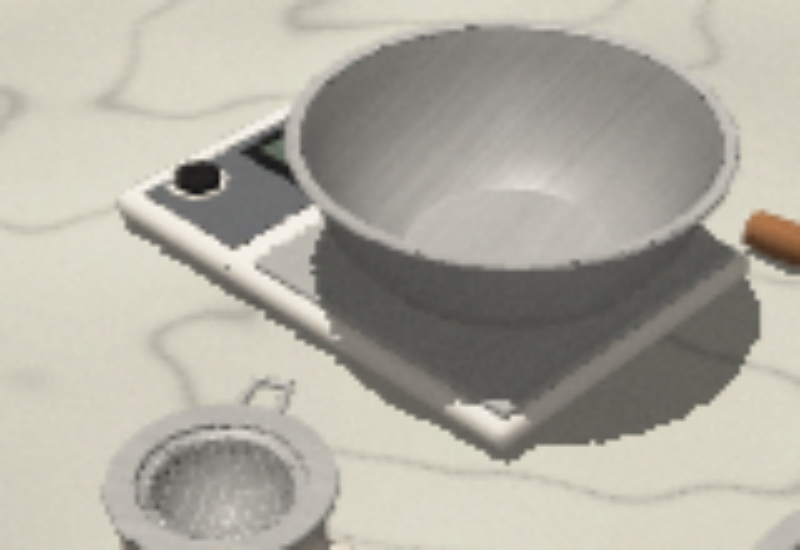

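View pics/v1.png

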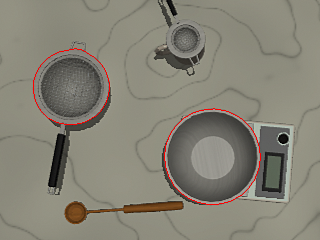

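Request:
apply_moves(
  deltas=[
    {"x": 0,"y": 0,"z": -0.04,"wx": 0,"wy": 0,"wz": 0},
    {"x": 0,"y": 0,"z": -0.04,"wx": 0,"wy": 0,"wz": 0},
  ],
  hand=0,
)

```text
clock: 0.4
tcp_pos: [0.1587, -0.6273, 0.3054]
ee_rot: [-179.2, 0.0, 14.2]
ft_force: [-0.7, -0.6, -0.2]
gripper_width: 0.0777
```

```bash
cat > plan.py <<'E'
import sys
from h import *
def plan(pos,yaw,step=.05,ang=8,n=None):
    """level tool-down target: rows in tool axes from the measured pose"""
    s=bot.sense(); p=np.array(s["tcp_pos"]); R=Ro.from_euler("xyz",s["ee_rot"],degrees=True)
    Rt=Ro.from_euler("xyz",[180,0,yaw],degrees=True); rv=(R.inv()*Rt).as_rotvec(); dp=np.array(pos)-p
    n=n or max(1,int(np.ceil(max(np.linalg.norm(dp)/step,np.degrees(np.linalg.norm(rv))/ang))))
    print("clock",round(s["clock"],2),"pos",np.round(p,4),"rot",np.round(s["ee_rot"],2),"F",np.round(s["ft_force"],1),"T",np.round(s["torque"],2),"w",round(s["gripper_width"],4),"q",np.round(s["q"],0),"n",n)
    for i in range(n):
        Ri=R*Ro.from_rotvec(rv*i/n); t=Ri.inv().apply(dp/n)
        print(np.round(t,4).tolist(),np.round(rv/n,4).tolist())
a=[float(v) for v in sys.argv[1:]]
plan(a[:3],a[3],*(a[4:6]))
E
python3 plan.py .535 -.1766 .25 86.4
```

```text
clock 0.4 pos [ 0.1587 -0.6273  0.3054] rot [-1.7921e+02  2.0000e-02  1.4210e+01] F [-0.7 -0.6 -0.2] T [-0.09 -0.02 -0.01] w 0.0777 q [74. 32. -1. 74.  0. 74. -2.] n 12
[0.0396, -0.0286, 0.005] [-0.001, -0.0007, -0.105]
[0.0424, -0.0243, 0.0049] [-0.001, -0.0007, -0.105]
[0.0447, -0.0198, 0.0049] [-0.001, -0.0007, -0.105]
[0.0466, -0.015, 0.0048] [-0.001, -0.0007, -0.105]
[0.0479, -0.01, 0.0048] [-0.001, -0.0007, -0.105]
[0.0487, -0.005, 0.0047] [-0.001, -0.0007, -0.105]
[0.0489, 0.0002, 0.0047] [-0.001, -0.0007, -0.105]
[0.0486, 0.0053, 0.0047] [-0.001, -0.0007, -0.105]
[0.0478, 0.0104, 0.0047] [-0.001, -0.0007, -0.105]
[0.0465, 0.0153, 0.0046] [-0.001, -0.0007, -0.105]
[0.0446, 0.0201, 0.0046] [-0.001, -0.0007, -0.105]
[0.0423, 0.0247, 0.0046] [-0.001, -0.0007, -0.105]
```

Request:
apply_moves(
  deltas=[
    {"x": 0.04,"y": -0.028,"z": 0,"wx": 0,"wy": 0,"wz": -0.105},
    {"x": 0.042,"y": -0.024,"z": 0,"wx": 0,"wy": 0,"wz": -0.105},
    {"x": 0.045,"y": -0.02,"z": 0,"wx": 0,"wy": 0,"wz": -0.105},
    {"x": 0.047,"y": -0.015,"z": 0,"wx": 0,"wy": 0,"wz": -0.105},
    {"x": 0.048,"y": -0.01,"z": 0,"wx": 0,"wy": 0,"wz": -0.105},
  ],
)

```text
clock: 1.02
tcp_pos: [0.316, -0.4389, 0.3078]
ee_rot: [-179.6, -0.0, 44.7]
ft_force: [0.2, 0.3, -0.5]
gripper_width: 0.0278
```

Request:
apply_moves(
  deltas=[
    {"x": 0.049,"y": -0.005,"z": 0,"wx": 0,"wy": 0,"wz": -0.105},
    {"x": 0.049,"y": 0,"z": 0,"wx": 0,"wy": 0,"wz": -0.105},
    {"x": 0.049,"y": 0.005,"z": 0,"wx": 0,"wy": 0,"wz": -0.105},
  ],
)

```text
clock: 1.4
tcp_pos: [0.4112, -0.3201, 0.3076]
ee_rot: [-179.5, -0.2, 63.3]
ft_force: [0.1, -1.2, -0.5]
gripper_width: 0.001
```

```bash
python3 plan.py .535 -.1766 .25 86.4
```

```text
clock 1.4 pos [ 0.4112 -0.3201  0.3076] rot [-1.7955e+02 -1.7000e-01  6.3300e+01] F [ 0.1 -1.2 -0.5] T [-0.04 -0.11  0.04] w 0.001 q [ 48.  21. -18.  95.   7.  66.   2.] n 4
[0.0459, 0.0117, 0.0145] [-0.0018, -0.0011, -0.1008]
[0.0445, 0.0162, 0.0144] [-0.0018, -0.0011, -0.1008]
[0.0427, 0.0206, 0.0144] [-0.0018, -0.0011, -0.1008]
[0.0404, 0.0247, 0.0144] [-0.0018, -0.0011, -0.1008]
```

Request:
apply_moves(
  deltas=[
    {"x": 0.046,"y": 0.012,"z": 0.014,"wx": 0,"wy": 0,"wz": -0.1},
    {"x": 0.0445,"y": 0.016,"z": 0.014,"wx": 0,"wy": 0,"wz": -0.1},
    {"x": 0.0425,"y": 0.0205,"z": 0.014,"wx": 0,"wy": 0,"wz": -0.1},
    {"x": 0.04,"y": 0.025,"z": 0.014,"wx": 0,"wy": 0,"wz": -0.1},
    {"x": 0,"y": 0,"z": 0,"wx": 0,"wy": 0,"wz": 0},
  ],
)

```text
clock: 2.02
tcp_pos: [0.5394, -0.1673, 0.2496]
ee_rot: [-179.7, -0.4, 87.4]
ft_force: [-0.3, 0.1, 0.0]
gripper_width: 0.0007
```

```bash
python3 plan.py .535 -.1766 .12 86.4
python3 - <<'E'
from h import *
s=bot.sense(); p,d=eyes.camera("wrist"); cv2.imwrite("pics/w1.png",p[:,:,::-1]); c=wcal(s)
print(s["tcp_pos"],proj(c,[.535,-.1766,.024]),proj(c,[.4895,-.0189,.092]))
E
```

```text
clock 2.02 pos [ 0.5394 -0.1673  0.2496] rot [-179.67   -0.44   87.41] F [-0.3  0.1  0. ] T [-0.09 -0.07 -0.02] w 0.0007 q [ 31.  28. -25.  94.  13.  61.   0.] n 3
[-0.0035, -0.0011, 0.0432] [-0.0019, -0.0025, 0.0059]
[-0.0034, -0.0011, 0.0432] [-0.0019, -0.0025, 0.0059]
[-0.0033, -0.0012, 0.0432] [-0.0019, -0.0025, 0.0059]
[ 0.53937724 -0.16729763  0.24958277] [320.83185044 220.17384364] [245.6199576   25.07278159]
```

View pics/w1.png

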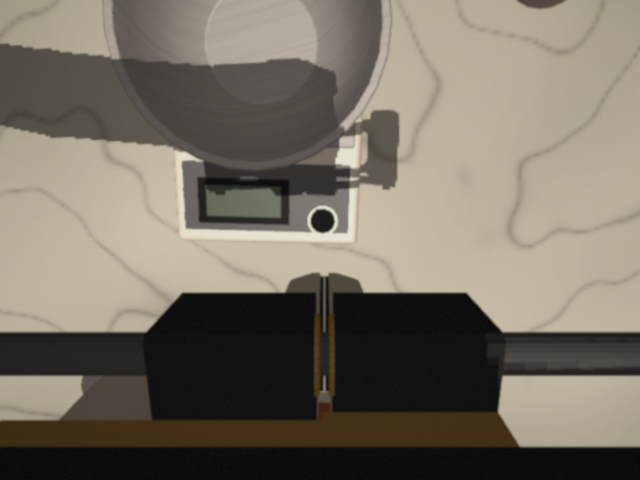

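The wrist view has the key at (322,220), against a predicted (321,220), so the two agree. I'll descend.

Request:
apply_moves(
  deltas=[
    {"x": -0.004,"y": -0.001,"z": 0.045,"wx": -0.002,"wy": -0.003,"wz": 0.006},
    {"x": -0.004,"y": -0.001,"z": 0.045,"wx": -0.002,"wy": -0.003,"wz": 0.006},
    {"x": -0.004,"y": -0.001,"z": 0.045,"wx": -0.002,"wy": -0.002,"wz": 0.006},
    {"x": 0,"y": 0,"z": 0.03,"wx": 0,"wy": 0,"wz": 0},
    {"x": 0,"y": 0,"z": 0.01,"wx": 0,"wy": 0,"wz": 0},
  ],
)

```text
clock: 2.7
tcp_pos: [0.5327, -0.1943, 0.0736]
ee_rot: [179.7, 0.8, 85.1]
ft_force: [-0.9, 0.0, -0.2]
gripper_width: 0.0003
```

```bash
python3 plan.py .535 -.179 .031 86.4
```

```text
clock 2.7 pos [ 0.5327 -0.1943  0.0736] rot [179.69   0.78  85.12] F [-0.9  0.  -0.2] T [-0.03 -0.05  0.01] w 0.0003 q [ 29.  40. -18. 105.  21.  38.  -6.] n 1
[0.016, 0.0008, 0.0424] [0.0052, 0.0137, -0.0222]
```

Request:
apply_moves(
  deltas=[
    {"x": 0.014,"y": 0.001,"z": 0.012,"wx": 0.005,"wy": 0.012,"wz": -0.02},
    {"x": 0,"y": 0,"z": 0,"wx": 0,"wy": 0,"wz": 0},
  ],
)

```text
clock: 2.95
tcp_pos: [0.5353, -0.1812, 0.0619]
ee_rot: [179.9, 0.1, 86.2]
ft_force: [-0.1, -0.1, -0.1]
gripper_width: 0.0006
```

```bash
python3 plan.py .535 -.179 .031 86.4
```

```text
clock 2.95 pos [ 0.5353 -0.1812  0.0619] rot [1.7992e+02 1.1000e-01 8.6210e+01] F [-0.1 -0.1 -0.1] T [-0.06 -0.08  0.04] w 0.0006 q [ 28.  41. -19. 105.  21.  37.  -7.] n 1
[0.0022, -0.0005, 0.0309] [0.0014, 0.002, -0.0034]
```

Request:
apply_moves(
  deltas=[
    {"x": 0.002,"y": 0,"z": 0.014,"wx": 0.001,"wy": 0.002,"wz": -0.003},
    {"x": 0,"y": 0,"z": 0.008,"wx": 0,"wy": 0,"wz": 0},
    {"x": 0,"y": 0,"z": 0.004,"wx": 0,"wy": 0,"wz": 0},
  ],
)

```text
clock: 3.32
tcp_pos: [0.5373, -0.1795, 0.0364]
ee_rot: [179.7, 0.1, 86.4]
ft_force: [-0.8, 0.8, -0.1]
gripper_width: 0.0003
```

```bash
python3 plan.py .535 -.179 .031 86.4
```

```text
clock 3.33 pos [ 0.5373 -0.1795  0.0364] rot [1.7972e+02 6.0000e-02 8.6400e+01] F [-0.8  0.8 -0.1] T [-0.03 -0.09 -0.02] w 0.0003 q [ 27.  43. -17. 106.  22.  34.  -8.] n 1
[0.0004, -0.0023, 0.0054] [0.0049, 0.0011, -0.0]
```

Request:
apply_moves(
  deltas=[
    {"x": 0,"y": -0.002,"z": 0.005,"wx": 0.003,"wy": 0,"wz": 0},
    {"x": 0,"y": 0,"z": 0.002,"wx": 0,"wy": 0,"wz": 0},
  ],
)

```text
clock: 3.58
tcp_pos: [0.5371, -0.1795, 0.031]
ee_rot: [179.7, 0.1, 86.4]
ft_force: [-4.8, 1.7, 17.6]
gripper_width: 0.0004
```

```bash
python3 plan.py .535 -.179 .031 86.4
```

```text
clock 3.58 pos [ 0.5371 -0.1795  0.031 ] rot [1.7969e+02 1.1000e-01 8.6400e+01] F [-4.8  1.7 17.6] T [ 0.22  1.04 -0.02] w 0.0004 q [ 27.  44. -17. 106.  22.  33.  -8.] n 1
[0.0004, -0.0021, 0.0] [0.0054, 0.002, -0.0]
```

17.6 N with the tip at 20 mm means the key is bottomed, since the spring gives at most 5 N. I'll hold it briefly, then lift.

Request:
apply_moves(
  deltas=[
    {"x": 0,"y": 0,"z": 0,"wx": 0,"wy": 0,"wz": 0},
    {"x": 0,"y": 0,"z": 0,"wx": 0,"wy": 0,"wz": 0},
  ],
)

```text
clock: 3.82
tcp_pos: [0.537, -0.1795, 0.0325]
ee_rot: [179.7, 0.2, 86.4]
ft_force: [-1.6, 0.5, 3.1]
gripper_width: 0.0006
```

Request:
apply_moves(
  deltas=[
    {"x": 0,"y": 0,"z": -0.015,"wx": 0,"wy": 0,"wz": 0},
    {"x": 0,"y": 0,"z": -0.03,"wx": 0,"wy": 0,"wz": 0},
    {"x": 0,"y": 0,"z": -0.05,"wx": 0,"wy": 0,"wz": 0},
    {"x": 0,"y": 0,"z": -0.05,"wx": 0,"wy": 0,"wz": 0},
    {"x": 0,"y": 0,"z": -0.05,"wx": 0,"wy": 0,"wz": 0},
  ],
)

```text
clock: 4.45
tcp_pos: [0.5324, -0.1789, 0.2306]
ee_rot: [-179.6, 0.0, 86.4]
ft_force: [0.7, -0.2, -1.2]
gripper_width: 0.0004
```

```bash
python3 plan.py .5045 .309 .24 171.3
```

```text
clock 4.45 pos [ 0.5324 -0.1789  0.2306] rot [-1.7964e+02  3.0000e-02  8.6400e+01] F [ 0.7 -0.2 -1.2] T [-0.08 -0.13 -0.03] w 0.0004 q [ 32.  29. -24.  96.  14.  59.  -1.] n 11
[0.0441, -0.0053, -0.0008] [-0.0005, -0.0004, -0.1347]
[0.0444, 0.0007, -0.0009] [-0.0005, -0.0004, -0.1347]
[0.0439, 0.0066, -0.0009] [-0.0005, -0.0004, -0.1347]
[0.0426, 0.0125, -0.0009] [-0.0005, -0.0004, -0.1347]
[0.0406, 0.0181, -0.0009] [-0.0005, -0.0004, -0.1347]
[0.0378, 0.0234, -0.0009] [-0.0005, -0.0004, -0.1347]
[0.0343, 0.0282, -0.0009] [-0.0005, -0.0004, -0.1347]
[0.0302, 0.0326, -0.0009] [-0.0005, -0.0004, -0.1347]
[0.0256, 0.0363, -0.0009] [-0.0005, -0.0004, -0.1347]
[0.0204, 0.0394, -0.0009] [-0.0005, -0.0004, -0.1347]
[0.015, 0.0418, -0.0009] [-0.0005, -0.0004, -0.1347]
```

The hold relaxed to 3 N, so I can't be sure the key stayed down for 0.1 s. I'll press again with a steady push, which does no harm.

Request:
apply_moves(
  deltas=[
    {"x": 0,"y": -0.003,"z": 0.05,"wx": 0,"wy": 0,"wz": 0},
    {"x": 0,"y": 0,"z": 0.05,"wx": 0,"wy": 0,"wz": 0},
    {"x": 0,"y": 0,"z": 0.04,"wx": 0,"wy": 0,"wz": 0},
    {"x": 0,"y": 0,"z": 0.02,"wx": 0,"wy": 0,"wz": 0},
    {"x": 0,"y": 0,"z": 0,"wx": 0,"wy": 0,"wz": 0},
  ],
)

```text
clock: 5.08
tcp_pos: [0.5339, -0.1811, 0.0758]
ee_rot: [179.5, 0.3, 86.3]
ft_force: [0.1, 0.5, -0.2]
gripper_width: 0.0004
```

```bash
python3 plan.py .535 -.179 .031 86.4
```

```text
clock 5.08 pos [ 0.5339 -0.1811  0.0758] rot [179.46   0.3   86.28] F [ 0.1  0.5 -0.2] T [-0.02 -0.05 -0.04] w 0.0004 q [ 29.  40. -19. 105.  21.  38.  -7.] n 1
[0.0024, 0.0006, 0.0448] [0.0094, 0.0052, -0.002]
```

Request:
apply_moves(
  deltas=[
    {"x": 0.002,"y": 0,"z": 0.02,"wx": 0.009,"wy": 0.005,"wz": -0.002},
    {"x": 0,"y": 0,"z": 0.014,"wx": 0,"wy": 0,"wz": 0},
    {"x": 0,"y": 0,"z": 0.004,"wx": 0,"wy": 0,"wz": 0},
  ],
)

```text
clock: 5.45
tcp_pos: [0.5358, -0.1796, 0.0378]
ee_rot: [179.8, 0.0, 86.4]
ft_force: [-1.0, 0.2, 0.8]
gripper_width: 0.0002
```

```bash
python3 plan.py .535 -.179 .031 86.4
```

```text
clock 5.45 pos [ 0.5358 -0.1796  0.0378] rot [1.7978e+02 4.0000e-02 8.6380e+01] F [-1.   0.2  0.8] T [ 0.01 -0.06  0.02] w 0.0002 q [ 28.  43. -18. 106.  22.  34.  -8.] n 1
[0.0006, -0.0008, 0.0068] [0.0039, 0.0007, -0.0003]
```

Request:
apply_moves(
  deltas=[
    {"x": 0,"y": 0,"z": 0.006,"wx": 0,"wy": 0,"wz": 0},
    {"x": 0,"y": 0,"z": 0.003,"wx": 0,"wy": 0,"wz": 0},
  ],
)

```text
clock: 5.7
tcp_pos: [0.5363, -0.1797, 0.0308]
ee_rot: [179.7, 0.1, 86.4]
ft_force: [-6.4, 1.1, 25.4]
gripper_width: 0.0006
```

Request:
apply_moves(
  deltas=[
    {"x": 0,"y": 0,"z": 0.003,"wx": 0,"wy": 0,"wz": 0},
  ],
)

```text
clock: 5.82
tcp_pos: [0.5363, -0.1797, 0.0309]
ee_rot: [179.7, 0.2, 86.4]
ft_force: [-7.0, 1.4, 24.1]
gripper_width: 0.0003
```

Request:
apply_moves(
  deltas=[
    {"x": 0,"y": 0,"z": 0.003,"wx": 0,"wy": 0,"wz": 0},
  ],
)

```text
clock: 5.95
tcp_pos: [0.5363, -0.1797, 0.031]
ee_rot: [179.7, 0.3, 86.4]
ft_force: [-5.2, 1.8, 19.1]
gripper_width: 0.0003
```

Request:
apply_moves(
  deltas=[
    {"x": 0,"y": 0,"z": 0.003,"wx": 0,"wy": 0,"wz": 0},
  ],
)

```text
clock: 6.08
tcp_pos: [0.5363, -0.1797, 0.031]
ee_rot: [179.7, 0.4, 86.4]
ft_force: [-4.7, 1.5, 18.7]
gripper_width: 0.0006
```

The key stayed bottomed at about 20 N for over 0.35 s. Now I'll lift.

Request:
apply_moves(
  deltas=[
    {"x": 0,"y": 0,"z": -0.015,"wx": 0,"wy": 0,"wz": 0},
    {"x": 0,"y": 0,"z": -0.03,"wx": 0,"wy": 0,"wz": 0},
    {"x": 0,"y": 0,"z": -0.05,"wx": 0,"wy": 0,"wz": 0},
    {"x": 0,"y": 0,"z": -0.055,"wx": 0,"wy": 0,"wz": 0},
    {"x": 0,"y": 0,"z": -0.055,"wx": 0,"wy": 0,"wz": 0},
  ],
)

```text
clock: 6.7
tcp_pos: [0.5333, -0.1778, 0.2403]
ee_rot: [-180.0, 0.3, 86.4]
ft_force: [0.0, 0.6, -0.1]
gripper_width: 0.0005
```

Request:
apply_moves(
  deltas=[
    {"x": 0.044,"y": -0.005,"z": 0,"wx": 0,"wy": 0,"wz": -0.13},
    {"x": 0.044,"y": 0.001,"z": 0,"wx": 0,"wy": 0,"wz": -0.13},
    {"x": 0.044,"y": 0.007,"z": 0,"wx": 0,"wy": 0,"wz": -0.13},
    {"x": 0.043,"y": 0.012,"z": 0,"wx": 0,"wy": 0,"wz": -0.13},
    {"x": 0.04,"y": 0.018,"z": 0,"wx": 0,"wy": 0,"wz": -0.13},
  ],
  hand=0.05,
)

```text
clock: 7.32
tcp_pos: [0.5261, 0.0438, 0.246]
ee_rot: [179.6, 1.1, 124.2]
ft_force: [0.4, 0.6, -0.7]
gripper_width: 0.0456
```

```bash
python3 plan.py .5045 .309 .22 171.3
```

```text
clock 7.33 pos [0.5261 0.0438 0.246 ] rot [179.63   1.11 124.17] F [ 0.4  0.6 -0.7] T [ 0.01 -0.15  0.01] w 0.0456 q [ 17.  27. -36. 100.  19.  58.   8.] n 6
[0.0387, 0.0218, 0.0037] [-0.0003, 0.0035, -0.1371]
[0.0353, 0.0269, 0.0039] [-0.0003, 0.0035, -0.1371]
[0.0313, 0.0315, 0.004] [-0.0003, 0.0035, -0.1371]
[0.0267, 0.0355, 0.0041] [-0.0003, 0.0035, -0.1371]
[0.0216, 0.0388, 0.0042] [-0.0003, 0.0035, -0.1371]
[0.0161, 0.0413, 0.0043] [-0.0003, 0.0035, -0.1371]
```

Request:
apply_moves(
  deltas=[
    {"x": 0.039,"y": 0.022,"z": 0.004,"wx": 0,"wy": 0.003,"wz": -0.137},
    {"x": 0.035,"y": 0.027,"z": 0.004,"wx": 0,"wy": 0.003,"wz": -0.137},
    {"x": 0.031,"y": 0.031,"z": 0.004,"wx": 0,"wy": 0.003,"wz": -0.137},
    {"x": 0.027,"y": 0.035,"z": 0.004,"wx": 0,"wy": 0.003,"wz": -0.137},
    {"x": 0.02,"y": 0.038,"z": 0.004,"wx": 0,"wy": 0.003,"wz": -0.137},
  ],
  hand=0.05,
)

```text
clock: 7.95
tcp_pos: [0.5065, 0.2691, 0.2255]
ee_rot: [-179.9, 0.6, 164.7]
ft_force: [0.6, 0.1, -0.0]
gripper_width: 0.0501
```

```bash
python3 plan.py .5045 .309 .2 171.3
python3 - <<'E'
from h import *
s=bot.sense(); p,d=eyes.camera("wrist"); cv2.imwrite("pics/w2.png",p[:,:,::-1]); c=wcal(s); np.savez("w2.npz",p=p,d=d,**c)
print(s["tcp_pos"],proj(c,[.5045,.309,.089]),proj(c,[.634,.289,.089]))
E
```

```text
clock 7.95 pos [0.5065 0.2691 0.2255] rot [-179.9     0.56  164.65] F [ 0.6  0.1 -0. ] T [ 0.03 -0.18 -0.04] w 0.0501 q [ -3.  35. -46.  94.  28.  63.  18.] n 1
[0.0128, 0.038, 0.0253] [-0.0023, 0.0097, -0.116]
[0.50652715 0.26905407 0.22552344] [374.82270118 209.92145103] [388.12879758 366.31384807]
```

View pics/w2.png

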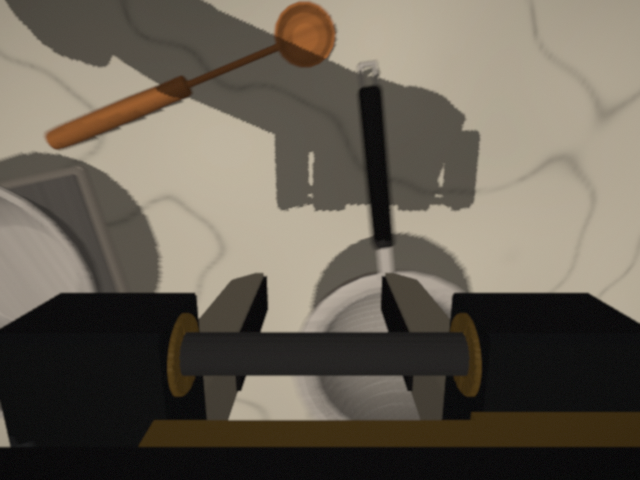

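The wrist view shows the black handle from (384,247) up to (370,87). That is about 3 mm off my prediction, so I'll fit it.

```bash
cat > hf.py <<'E'
from h import *
import sys
def fit(f,box,z=.096):
    D=np.load(f); p=D["p"]; c=dict(K=D["K"],R=D["R"],t=D["t"])
    m=np.zeros(p.shape[:2],np.uint8); r0,r1,c0,c1=box; m[r0:r1,c0:c1]=(p[r0:r1,c0:c1].max(-1)<45)
    n,l,st,ce=cv2.connectedComponentsWithStats(m); i=1+np.argmax(st[1:,4]); print(st[i])
    yy,xx=np.nonzero(l==i); W=np.array([ray(c,(a,b),z)[:2] for a,b in zip(xx,yy)])
    vx,vy,x0,y0=cv2.fitLine(W.astype(np.float32),cv2.DIST_L2,0,.001,.001).ravel(); e=np.array([vx,vy]); e=e if e[0]<0 else -e
    o=np.array([x0,y0]); t=(W-o)@e; a,b=o+e*t.min(),o+e*t.max()
    print("near",a,"far",b,"len",t.max()-t.min(),"ang",np.degrees(np.arctan2(e[1],e[0])),"width",np.ptp((W-o)@[-e[1],e[0]]))
    print("g132",a+e*.029,"centre",a-e*.103)
fit("w2.npz",(70,262,355,400))
E
python3 hf.py
```

```text
[ 359   86   34  161 3185]
near [0.53100957 0.30825913] far [0.4202194  0.32434528] len 0.11195189105681286 ang 171.73868 width 0.014767470106081308
g132 [0.5023105  0.31242608] centre [0.63294074 0.29345926]
```

Request:
apply_moves(
  deltas=[
    {"x": 0.007,"y": 0.02,"z": 0.025,"wx": 0,"wy": 0.005,"wz": -0.06},
    {"x": 0.005,"y": 0.02,"z": 0.025,"wx": 0,"wy": 0.004,"wz": -0.06},
    {"x": 0,"y": 0,"z": 0,"wx": 0,"wy": 0,"wz": 0},
  ],
)

```text
clock: 8.38
tcp_pos: [0.5011, 0.321, 0.1755]
ee_rot: [179.6, -0.1, 172.5]
ft_force: [0.1, -0.4, -0.7]
gripper_width: 0.0501
```

```bash
python3 plan.py .503 .3115 .14 171.5
python3 - <<'E'
from h import *
s=bot.sense(); p,d=eyes.camera("wrist"); cv2.imwrite("pics/w3.png",p[:,:,::-1]); c=wcal(s); np.savez("w3.npz",p=p,d=d,**c)
print(proj(c,[.503,.3115,.096]))
E
```

```text
clock 8.38 pos [0.5011 0.321  0.1755] rot [ 1.7962e+02 -7.0000e-02  1.7246e+02] F [ 0.1 -0.4 -0.7] T [-0.01 -0.17  0.01] w 0.0501 q [ -8.  40. -45.  94.  32.  59.  19.] n 1
[-0.0032, -0.0094, 0.0354] [0.0066, -0.0013, 0.0168]
[307.06039369 253.80197226]
```

View pics/w3.png

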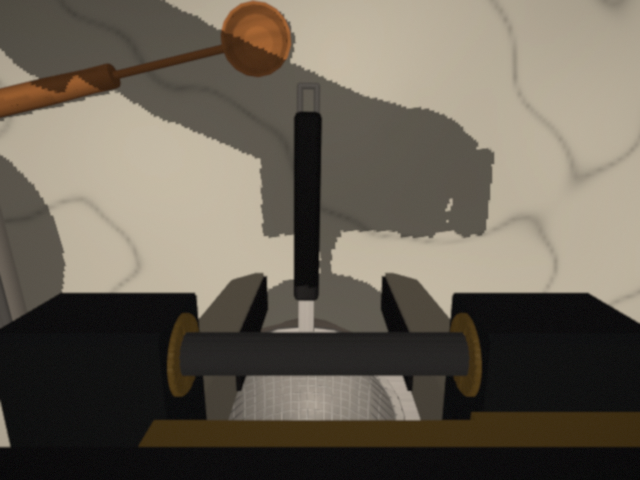

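```bash
sed -i 's/^fit(.*/fit("w3.npz",(105,305,285,330))/' hf.py; python3 hf.py
```

```text
[ 294  112   27  188 4745]
near [0.53212557 0.3065445 ] far [0.42084601 0.32340607] len 0.11254978048785363 ang 171.38382 width 0.015155142613973605
g132 [0.50345286 0.31088911] centre [0.63396313 0.29111362]
```

Request:
apply_moves(
  deltas=[
    {"x": -0.003,"y": -0.009,"z": 0.03,"wx": 0.006,"wy": -0.001,"wz": 0.018},
    {"x": 0,"y": 0,"z": 0.03,"wx": 0,"wy": 0,"wz": 0},
    {"x": 0,"y": 0,"z": 0.01,"wx": 0,"wy": 0,"wz": 0},
  ],
)

```text
clock: 8.8
tcp_pos: [0.5084, 0.309, 0.1104]
ee_rot: [179.7, 0.6, 170.8]
ft_force: [0.1, -0.9, 0.1]
gripper_width: 0.0501
```

```bash
python3 plan.py .503 .3108 .081 171.4
```

```text
clock 8.8 pos [0.5084 0.309  0.1104] rot [179.74   0.61 170.79] F [ 0.1 -0.9  0.1] T [ 0.07 -0.15 -0.  ] w 0.0501 q [ -9.  44. -42.  98.  37.  51.  15.] n 1
[0.0059, 0.0008, 0.0293] [0.0045, 0.0107, -0.0106]
```

Request:
apply_moves(
  deltas=[
    {"x": 0.005,"y": 0.001,"z": 0.015,"wx": 0.004,"wy": 0.01,"wz": -0.01},
    {"x": 0,"y": 0,"z": 0.01,"wx": 0,"wy": 0,"wz": 0},
    {"x": 0,"y": 0,"z": 0,"wx": 0,"wy": 0,"wz": 0},
  ],
)

```text
clock: 9.18
tcp_pos: [0.5052, 0.3105, 0.0862]
ee_rot: [179.9, 0.2, 171.2]
ft_force: [0.4, 0.1, 1.0]
gripper_width: 0.0502
```

```bash
python3 plan.py .503 .3108 .081 171.4
```

```text
clock 9.18 pos [0.5052 0.3105 0.0862] rot [179.89   0.18 171.24] F [0.4 0.1 1. ] T [ 0.   -0.12  0.05] w 0.0502 q [-10.  46. -41.  99.  38.  49.  14.] n 1
[0.0023, -0.0, 0.0052] [0.0019, 0.0032, -0.0029]
```

Request:
apply_moves(
  deltas=[
    {"x": 0.002,"y": 0,"z": 0.005,"wx": 0.002,"wy": 0.003,"wz": -0.003},
    {"x": 0,"y": 0,"z": 0,"wx": 0,"wy": 0,"wz": 0},
  ],
)

```text
clock: 9.43
tcp_pos: [0.5035, 0.3114, 0.0817]
ee_rot: [179.9, 0.1, 171.4]
ft_force: [-0.1, 0.7, 0.6]
gripper_width: 0.0499
```

```bash
python3 plan.py .503 .3108 .081 171.4
python3 - <<'E'
from h import *
p,d=eyes.camera("scene"); cv2.imwrite("pics/s1.png",p[:,:,::-1])
p,d=eyes.camera("wrist"); cv2.imwrite("pics/w4.png",p[:,:,::-1])
E
```

```text
clock 9.43 pos [0.5035 0.3114 0.0817] rot [1.7994e+02 6.0000e-02 1.7142e+02] F [-0.1  0.7  0.6] T [ 0.08 -0.2   0.12] w 0.0499 q [-10.  46. -40. 100.  38.  49.  13.] n 1
[0.0004, -0.0007, 0.0007] [0.001, 0.0011, 0.0004]
```

View pics/s1.png

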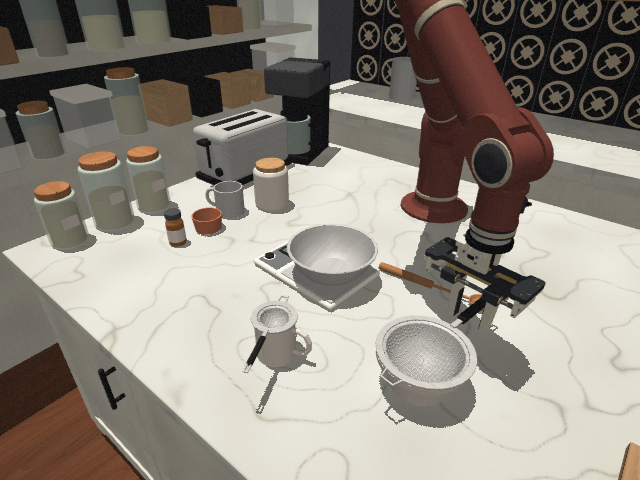

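View pics/w4.png

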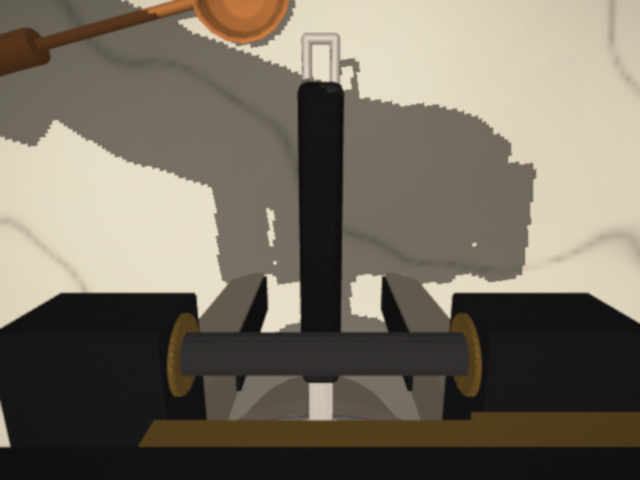

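The handle at column 321 is centred between the jaws at 325, straddled with room on both sides. Closing now.

Request:
apply_moves(
  deltas=[
    {"x": 0,"y": 0,"z": 0,"wx": 0,"wy": 0,"wz": 0},
    {"x": 0,"y": 0,"z": 0,"wx": 0,"wy": 0,"wz": 0},
    {"x": 0,"y": 0,"z": 0,"wx": 0,"wy": 0,"wz": 0},
    {"x": 0,"y": 0,"z": 0,"wx": 0,"wy": 0,"wz": 0},
    {"x": 0,"y": 0,"z": 0,"wx": 0,"wy": 0,"wz": 0},
  ],
  hand=0,
  grip_force=60,
)

```text
clock: 10.15
tcp_pos: [0.504, 0.3116, 0.0826]
ee_rot: [179.9, 0.1, 171.4]
ft_force: [-0.0, -0.0, -0.2]
gripper_width: 0.0154
```

Request:
apply_moves(
  deltas=[
    {"x": 0,"y": 0,"z": -0.008,"wx": 0,"wy": 0,"wz": 0},
    {"x": 0,"y": 0,"z": -0.01,"wx": 0,"wy": 0,"wz": 0},
  ],
)

```text
clock: 10.4
tcp_pos: [0.503, 0.3108, 0.1003]
ee_rot: [-180.0, -0.0, 171.4]
ft_force: [-0.0, -0.1, -2.6]
gripper_width: 0.016
```

```bash
python3 plan.py .503 .3108 .26 171.4 .03
```

```text
clock 10.4 pos [0.503  0.3108 0.1003] rot [-1.7998e+02 -2.0000e-02  1.7139e+02] F [-0.  -0.1 -2.6] T [0.09 0.03 0.03] w 0.016 q [ -9.  45. -41.  99.  37.  51.  15.] n 6
[0.0, -0.0, -0.0266] [-0.0001, -0.0001, -0.0]
[0.0, -0.0, -0.0266] [-0.0001, -0.0001, -0.0]
[0.0, -0.0, -0.0266] [-0.0001, -0.0001, -0.0]
[0.0, -0.0, -0.0266] [-0.0001, -0.0001, -0.0]
[0.0, -0.0, -0.0266] [-0.0001, -0.0001, -0.0]
[0.0, -0.0, -0.0266] [-0.0001, -0.0001, -0.0]
```

Request:
apply_moves(
  deltas=[
    {"x": 0,"y": 0,"z": -0.02,"wx": 0,"wy": 0,"wz": 0},
    {"x": 0,"y": 0,"z": -0.025,"wx": 0,"wy": 0,"wz": 0},
    {"x": 0,"y": 0,"z": -0.025,"wx": 0,"wy": 0,"wz": 0},
    {"x": 0,"y": 0,"z": -0.025,"wx": 0,"wy": 0,"wz": 0},
    {"x": 0,"y": 0,"z": -0.015,"wx": 0,"wy": 0,"wz": 0},
  ],
)

```text
clock: 11.02
tcp_pos: [0.5017, 0.3105, 0.2153]
ee_rot: [-179.9, -0.2, 171.4]
ft_force: [1.0, 0.4, -1.7]
gripper_width: 0.0154
```

Request:
apply_moves(
  deltas=[
    {"x": 0,"y": 0,"z": 0,"wx": 0,"wy": 0,"wz": 0},
    {"x": 0,"y": 0,"z": 0,"wx": 0,"wy": 0,"wz": 0},
  ],
)

```text
clock: 11.28
tcp_pos: [0.5015, 0.3103, 0.2157]
ee_rot: [-179.9, -0.1, 171.4]
ft_force: [0.2, -0.1, -2.0]
gripper_width: 0.0155
```

```bash
python3 plan.py .503 .3108 .21 171.4 .03
python3 - <<'E'
from h import *
p,d=eyes.camera("scene"); cv2.imwrite("pics/s2.png",p[:,:,::-1]);np.savez("s2.npz",p=p,d=d)
p,d=eyes.camera("top"); cv2.imwrite("pics/t2.png",p[:,:,::-1]);np.savez("t2.npz",p=p,d=d)
P=cloud(eyes.get_calibration("top"),d)
m=np.zeros(d.shape,bool); m[80:330,60:260]=1
m&=(abs(P[...,2]-.21)<.05)&(P[...,0]>.545); Q=P[m]
print(len(Q),np.percentile(Q[:,2],[2,10,50,90,98]))
E
```

```text
clock 11.28 pos [0.5015 0.3103 0.2157] rot [-1.7993e+02 -1.2000e-01  1.7144e+02] F [ 0.2 -0.1 -2. ] T [ 0.09  0.03 -0.05] w 0.0155 q [ -6.  37. -47.  92.  29.  64.  21.] n 1
[-0.0014, 0.0007, 0.0057] [-0.0012, -0.0022, 0.0007]
5751 [0.16308776 0.16834815 0.20153582 0.22105888 0.22339698]
```

View pics/s2.png

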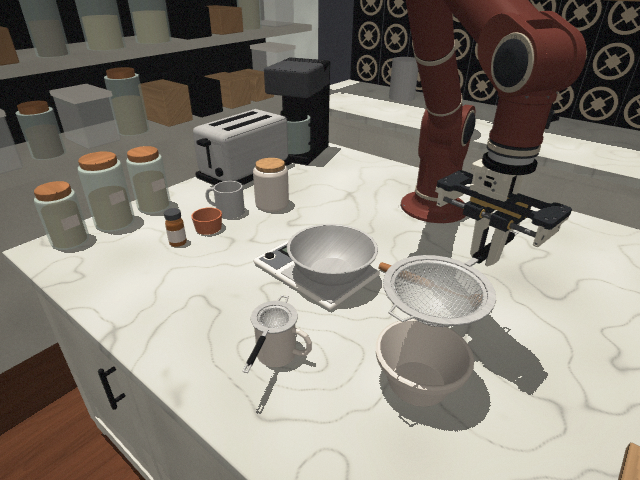

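View pics/t2.png

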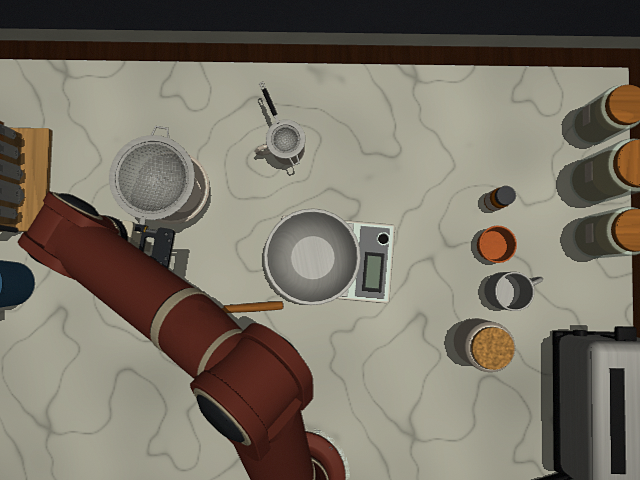

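The sieve is lifted clear, and the basin hasn't moved. I'll check its tilt and its offset from the tool.

```bash
cat > rim.py <<'E'
from h import *
def rim(cname,d,zexp,box,circ0,zr=None):
    P=cloud(eyes.get_calibration(cname),d); r0,r1,c0,c1=box
    m=np.zeros(d.shape,bool); m[r0:r1,c0:c1]=1
    rr=np.linalg.norm(P[...,:2]-np.array(circ0),axis=-1)
    m&=(abs(P[...,2]-zexp)<.025)&(rr>.068)&(rr<.083); Q=P[m]
    k=np.ones(len(Q),bool)
    for _ in range(6):
        A=np.c_[Q[:,:2]-Q[k][:,:2].mean(0),np.ones(len(Q))]; s=np.linalg.lstsq(A[k],Q[k][:,2],rcond=None)[0]
        k=abs(A@s-Q[:,2])<.006
    W=Q[k]; print(cname,"n",k.sum(),"z",W[:,2].mean(),"tilt dz/dx,dy deg",np.degrees(s[:2]))
    a=np.degrees(np.arctan2(*(W[:,:2]-circ0).T[::-1])); print("cover",np.histogram(a,8,(-180,180))[0])
if __name__=="__main__":
    T=Ro.from_euler("z",171.4,degrees=True)
    c=np.array([.5015,.3103])+T.apply([-.132,0,0])[:2]; print(c)
    rim("top",np.load("t2.npz")["d"],.221,(80,330,60,260),c)
    rim("scene",np.load("s2.npz")["d"],.221,(230,340,360,510),c)
E
python3 rim.py
python3 - <<'E'
from h import *
# centre from top outline at z=.22
z=np.load("t2.npz"); p,d=z["p"],z["d"]; cal=eyes.get_calibration("top"); P=cloud(cal,d)
m=np.zeros(d.shape,np.uint8); m[120:225,95:215]=1; m&=((P[...,2]>.14)&(P[...,2]<.24)).astype(np.uint8)
m=cv2.morphologyEx(m,cv2.MORPH_OPEN,cv2.getStructuringElement(cv2.MORPH_ELLIPSE,(31,31)))
c=max(cv2.findContours(m,0,1)[0],key=cv2.contourArea); W=np.array([ray(cal,q,.22)[:2] for q in c[:,0].astype(float)])
A=np.c_[2*W,np.ones(len(W))]; b=(W**2).sum(1); k=np.ones(len(W),bool)
for _ in range(8):
    s=np.linalg.lstsq(A[k],b[k],rcond=None)[0]; r=np.sqrt(s[2]+s[0]**2+s[1]**2); k=abs(np.linalg.norm(W-s[:2],axis=1)-r)<.002
print(s[:2],r,k.mean())
E
```

```text
[0.63201584 0.29056133]
top n 1806 z 0.21970797386197233 tilt dz/dx,dy deg [-0.83186367  0.04021807]
cover [227 220 224 234 234 222 218 227]
scene n 1856 z 0.21892299962244308 tilt dz/dx,dy deg [-0.90141137  0.35558635]
cover [217 236 234 221 275 280 200 193]
[0.65988905 0.29029096] 0.05066239974039552 0.09316770186335403
```

```bash
python3 plan.py .4978 .1128 .215 86.4 .03 4.5
```

```text
clock 11.38 pos [0.5015 0.3105 0.2155] rot [-1.7994e+02 -1.4000e-01  1.7145e+02] F [ 0.4  0.5 -1.8] T [0.05 0.05 0.02] w 0.0154 q [ -6.  37. -47.  92.  29.  64.  21.] n 19
[-0.0014, -0.0103, 0.0] [-0.0001, -0.0001, 0.0781]
[-0.0022, -0.0102, 0.0] [-0.0001, -0.0001, 0.0781]
[-0.0029, -0.01, 0.0] [-0.0001, -0.0001, 0.0781]
[-0.0037, -0.0097, 0.0] [-0.0001, -0.0001, 0.0781]
[-0.0045, -0.0094, 0.0] [-0.0001, -0.0001, 0.0781]
[-0.0052, -0.009, 0.0] [-0.0001, -0.0001, 0.0781]
[-0.0059, -0.0086, 0.0] [-0.0001, -0.0001, 0.0781]
[-0.0065, -0.0081, 0.0] [-0.0001, -0.0001, 0.0781]
[-0.0071, -0.0076, 0.0] [-0.0001, -0.0001, 0.0781]
[-0.0077, -0.007, 0.0] [-0.0001, -0.0001, 0.0781]
[-0.0082, -0.0064, 0.0] [-0.0001, -0.0001, 0.0781]
[-0.0087, -0.0057, 0.0] [-0.0001, -0.0001, 0.0781]
[-0.0091, -0.005, 0.0] [-0.0001, -0.0001, 0.0781]
[-0.0095, -0.0043, 0.0] [-0.0001, -0.0001, 0.0781]
[-0.0098, -0.0035, 0.0] [-0.0001, -0.0001, 0.0781]
[-0.01, -0.0028, 0.0] [-0.0001, -0.0001, 0.0781]
[-0.0102, -0.002, 0.0] [-0.0001, -0.0001, 0.0781]
[-0.0103, -0.0012, 0.0] [-0.0001, -0.0001, 0.0781]
[-0.0104, -0.0004, 0.0] [-0.0001, -0.0001, 0.0781]
```

Request:
apply_moves(
  deltas=[
    {"x": -0.001,"y": -0.01,"z": 0,"wx": 0,"wy": 0,"wz": 0.078},
    {"x": -0.002,"y": -0.01,"z": 0,"wx": 0,"wy": 0,"wz": 0.078},
    {"x": -0.003,"y": -0.01,"z": 0,"wx": 0,"wy": 0,"wz": 0.078},
    {"x": -0.004,"y": -0.01,"z": 0,"wx": 0,"wy": 0,"wz": 0.078},
    {"x": -0.0045,"y": -0.0095,"z": 0,"wx": 0,"wy": 0,"wz": 0.078},
  ],
)

```text
clock: 12.0
tcp_pos: [0.4978, 0.2569, 0.2107]
ee_rot: [-179.5, -0.4, 148.5]
ft_force: [-0.5, -0.8, -1.4]
gripper_width: 0.0152
```

Request:
apply_moves(
  deltas=[
    {"x": -0.005,"y": -0.009,"z": 0,"wx": 0,"wy": 0,"wz": 0.078},
    {"x": -0.006,"y": -0.0085,"z": 0,"wx": 0,"wy": 0,"wz": 0.078},
    {"x": -0.0065,"y": -0.008,"z": 0,"wx": 0,"wy": 0,"wz": 0.078},
    {"x": -0.007,"y": -0.0075,"z": 0,"wx": 0,"wy": 0,"wz": 0.078},
    {"x": -0.0075,"y": -0.007,"z": 0,"wx": 0,"wy": 0,"wz": 0.078},
  ],
)

```text
clock: 12.62
tcp_pos: [0.4941, 0.203, 0.2067]
ee_rot: [-179.0, -0.4, 125.5]
ft_force: [0.6, -0.6, -2.0]
gripper_width: 0.0156
```

```bash
python3 plan.py .4978 .1128 .215 86.4 .03 4.5
```

```text
clock 12.62 pos [0.4941 0.203  0.2067] rot [-178.97   -0.37  125.51] F [ 0.6 -0.6 -2. ] T [ 0.13 -0.08 -0.05] w 0.0156 q [ -1.  31. -36. 101.  21.  56. -10.] n 9
[-0.0084, -0.0055, -0.0009] [-0.0022, -0.0, 0.0758]
[-0.0088, -0.0049, -0.0009] [-0.0022, -0.0, 0.0758]
[-0.0091, -0.0042, -0.0009] [-0.0022, -0.0, 0.0758]
[-0.0094, -0.0035, -0.0009] [-0.0022, -0.0, 0.0758]
[-0.0096, -0.0027, -0.0009] [-0.0022, -0.0, 0.0758]
[-0.0098, -0.002, -0.0009] [-0.0022, -0.0, 0.0758]
[-0.01, -0.0012, -0.0009] [-0.0022, -0.0, 0.0758]
[-0.01, -0.0005, -0.0009] [-0.0022, -0.0, 0.0758]
[-0.01, 0.0003, -0.0009] [-0.0022, -0.0, 0.0758]
```

Request:
apply_moves(
  deltas=[
    {"x": -0.0085,"y": -0.0055,"z": -0.002,"wx": -0.004,"wy": 0,"wz": 0.076},
    {"x": -0.009,"y": -0.005,"z": -0.001,"wx": -0.004,"wy": 0,"wz": 0.076},
    {"x": -0.009,"y": -0.004,"z": -0.001,"wx": -0.003,"wy": 0,"wz": 0.076},
    {"x": -0.0095,"y": -0.0035,"z": -0.001,"wx": -0.003,"wy": 0,"wz": 0.076},
    {"x": -0.0095,"y": -0.0025,"z": -0.001,"wx": -0.003,"wy": 0,"wz": 0.076},
  ],
)

```text
clock: 13.25
tcp_pos: [0.4946, 0.1512, 0.2091]
ee_rot: [-179.5, -0.2, 103.1]
ft_force: [-0.5, 0.5, -1.6]
gripper_width: 0.0152
```

```bash
python3 plan.py .4978 .1128 .2 86.4 .03 4.5
```

```text
clock 13.25 pos [0.4946 0.1512 0.2091] rot [-179.52   -0.2   103.11] F [-0.5  0.5 -1.6] T [ 0.14 -0.07  0.01] w 0.0152 q [  1.  28. -30. 104.  16.  53. -23.] n 4
[-0.0095, -0.0014, 0.0023] [-0.0022, -0.0006, 0.0729]
[-0.0096, -0.0007, 0.0023] [-0.0022, -0.0006, 0.0729]
[-0.0096, 0.0, 0.0023] [-0.0022, -0.0006, 0.0729]
[-0.0096, 0.0007, 0.0023] [-0.0022, -0.0006, 0.0729]
```

Request:
apply_moves(
  deltas=[
    {"x": -0.0095,"y": -0.0015,"z": 0.001,"wx": -0.002,"wy": 0,"wz": 0.073},
    {"x": -0.0095,"y": -0.0005,"z": 0.001,"wx": -0.002,"wy": 0,"wz": 0.073},
    {"x": -0.0095,"y": 0,"z": 0.001,"wx": -0.002,"wy": 0,"wz": 0.073},
    {"x": -0.0085,"y": 0.0005,"z": 0.001,"wx": -0.002,"wy": 0,"wz": 0.065},
    {"x": 0,"y": 0,"z": 0,"wx": 0,"wy": 0,"wz": 0},
  ],
)

```text
clock: 13.88
tcp_pos: [0.4964, 0.1126, 0.2017]
ee_rot: [-179.7, -0.1, 86.4]
ft_force: [0.4, 0.1, -2.6]
gripper_width: 0.0152
```

```bash
python3 plan.py .4978 .1128 .19 86.4 .03 4.5
```

```text
clock 13.88 pos [0.4964 0.1126 0.2017] rot [-1.7968e+02 -8.0000e-02  8.6360e+01] F [ 0.4  0.1 -2.6] T [ 0.15 -0.09 -0.02] w 0.0152 q [  2.  27. -25. 106.  14.  51. -33.] n 1
[0.0002, 0.0015, 0.0117] [-0.0056, -0.0014, -0.0007]
```

Request:
apply_moves(
  deltas=[
    {"x": 0,"y": 0.001,"z": 0.006,"wx": -0.004,"wy": 0,"wz": 0},
    {"x": 0,"y": 0,"z": 0.004,"wx": 0,"wy": 0,"wz": 0},
    {"x": 0,"y": 0,"z": 0,"wx": 0,"wy": 0,"wz": 0},
    {"x": 0,"y": 0,"z": 0,"wx": 0,"wy": 0,"wz": 0},
    {"x": 0,"y": 0,"z": 0,"wx": 0,"wy": 0,"wz": 0},
  ],
)

```text
clock: 14.5
tcp_pos: [0.4971, 0.1145, 0.1904]
ee_rot: [-179.9, -0.2, 86.6]
ft_force: [-0.2, -0.2, -1.1]
gripper_width: 0.0159
```

```bash
python3 plan.py .4978 .1128 .19 86.4 .03 4.5
python3 - <<'E'
from h import *
from rim import rim
for n in ("top","scene"):
    p,d=eyes.camera(n); cv2.imwrite(f"pics/{n}9.png",p[:,:,::-1]); np.savez(f"{n}9.npz",p=p,d=d)
    rim(n,d,.195,(100,400,200,480),np.array([.4895,-.019]))
E
```

```text
clock 14.5 pos [0.4971 0.1145 0.1904] rot [-1.7987e+02 -1.6000e-01  8.6640e+01] F [-0.2 -0.2 -1.1] T [ 0.11 -0.08  0.02] w 0.0159 q [  2.  27. -25. 107.  15.  49. -34.] n 1
[-0.0017, 0.0008, 0.0004] [-0.0022, -0.0028, 0.0042]
top n 1755 z 0.19461910159044996 tilt dz/dx,dy deg [-0.0260358   0.85424186]
cover [233 228 207 197 205 223 228 234]
scene n 550 z 0.19366924477498026 tilt dz/dx,dy deg [0.04639168 1.0017778 ]
cover [ 50  97  94  82 106 106  15   0]
```

View pics/top9.png

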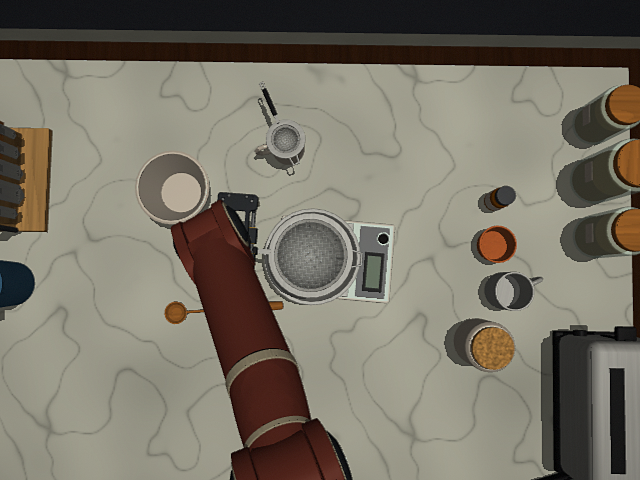

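View pics/scene9.png

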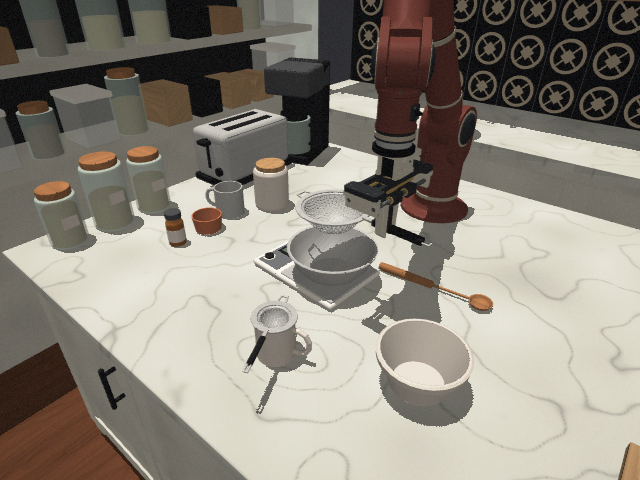

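The sieve hangs over the bowl with its handle pointing away from the display, and nothing else has moved. One quick centre check before handing in.

Run:
```python
from h import *
z=np.load("top9.npz"); d=z["d"]; P=cloud(eyes.get_calibration("top"),d)
m=np.zeros(d.shape,bool); m[195:320,250:375]=1
m&=(abs(P[...,2]-.195)<.008)&(P[...,1]<.06); Q=P[m][:,:2].astype(np.float32)
rr=np.linalg.norm(Q-[.4895,-.019],axis=1); Q=Q[(rr<.09)]
print(len(Q),cv2.minEnclosingCircle(Q[:,None]),np.ptp(Q,axis=0))
s=bot.sense(); print(s["clock"],s["tcp_pos"],np.abs(s["joint_vel"]).max())
```

```text
2278 ((0.4877840280532837, -0.022312408313155174), 0.08583680540323257) [0.16427371 0.16747117]
14.6 [0.49709133 0.11443935 0.1904658 ] 0.12568231568711843
```

Run:
```python
from station import bot
print(bot.close_job()); s=bot.sense(); print(s["clock"],s["tcp_pos"],s["gripper_width"],s["ft_force"])
```

```text
the job is handed in; nothing more can be done
None
the job is handed in; nothing more can be done
```

The zero key was pressed and let up, and the arm is now holding the large sieve over the mixing bowl. I handed the job in at about 14.6 s; no verdict is reported.

- **Zero key:** I pressed it twice. The first press relaxed to about 3 N, so I couldn't be sure it stayed down long enough. The second held it bottomed at about 19–25 N for over 0.35 s, then I lifted clear.
- **Sieve:** I gripped it with 60 N, 132 mm from the basket's centre instead of the suggested 145 mm, to reduce the tipping load. I lifted it straight up and carried it over the bowl.

**Last checks:**

| Check | Measured |
|---|---|
| Distance from bowl's centre | about 4 mm |
| Rim height above bowl's rim | about 98–99 mm |
| Tilt | about 1° |
| Handle direction | straight away from the display, within about 1° by the gripper's angle |
| Arm | practically still |

In the last pictures the basin, bowl and other objects stood where they were. I did not measure how far, if at all, they shifted.

- **Disagreement:** the top and wrist cameras differed by 2–4 mm on where the handle was before the grasp; I went with the closer wrist view.
- **Not measured:** I did not measure the key's return directly. I only know the gripper was well clear of it.

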